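Stroke the vial stoppers home

ROBOT

A 7-joint arm with a two-finger parallel gripper is mounted at the origin on a cart in front of the work surface, level with it; the furniture and walls round the work are solid. World frame = base frame: x ahead of the robot, y to its left, z up, the work surface at z = 0. Lengths are in mm, angles in rad, forces in N, time in s.
With the tool pointing down it reaches from about 400 to 850 mm from the base axis. Payload 4.5 kg.
Tool frame: the origin (TCP) lies at the very end of the fingers, on their centre line; the grasp point (between the pads) lies 19 mm behind it; z points along the fingers, y is the direction in which the jaws open and shut (so a half turn about z gives the same grasp; the last joint's range is limited). The gripper opens to 88 mm and grips with 3 to 60 N. Pads are 18 mm wide; open, the fingers measure 123 mm over their backs; the gripper's body (75 mm by 187 mm) begins 45 mm behind the grasp point.
Start: joints at [0.034, 0.689, -0.195, 1.565, 0.157, 0.902, -0.215], TCP at [625.023, 0.026, 238.743] pointing down, gripper open.
Joint ranges: [-3.01, 3.01], [-0.46, 2.08], [-1.47, 1.51], [0.13, 2.56], [-1, 4.14], [0.04, 2.09], [-2.66, 2.66]. Speed limits (rad/s): [2.57, 2.57, 3.14, 3.14, 3.14, 3.14, 3.14].

INTERFACE

Orientations are given as a unit quaternion [x, y, z, w].
In Python, from station import arm, command_gripper, optics, models gives the robot as it stands. Calls block until the motion is done:
- arm.goto(position, orientation): joint-space move of the TCP to a pose.
- arm.movel(position, frame=None, max_speed=150, until_force=None): straight line of the TCP; frame=None keeps the orientation; max_speed is the mean speed in mm/s. With until_force (N) it stops when the force on the tool has changed by that much, and returns True; else False.
- arm.move_j(angles): joint-space move.
- command_gripper(opening): opening from 0.0 (shut) to 1.0 (fully open); the grip force is fixed at half the most; returns when the fingers have stopped.
- arm.wait(seconds).
- arm.inverse_kinematics(position, orientation): joint angles nearest the present ones, or None.
- arm.get_state(): the state.
- optics.camera(name): name is "scene" or "side" or "wrist"; returns the picture (480x640x3 uint8, red, green, blue); there is no depth.
- optics.camera_model(name): a dict with "intrinsics" (3x3 intrinsics, pixels), "position" and "rotation" of the camera in the world; the wrist camera has in their place "hand_eye" (4x4, takes a point from camera to tool coordinates, whose origin is the TCP and whose axes are the flange's). Camera axes: x right, y down, z forward; pixel columns grow to the right and rows downward; lengths in mm; the calibration is good to about 2 mm. The wrist camera is an equidistant fisheye: a pixel r from the principal point sees the ray r / f radians off the axis. A picture is of the moment at which its call begins: read the wrist's pose just before it. camera_model takes no time and is no camera call.
A pose or a line that the arm cannot do raises arm.IKError and nothing moves.
- arm.finish_job(): hands the job in, once; it reports no verdict.
Trained networks look in the newest picture that a camera, given by its name, has taken for a name from the list of things; names that differ only in an ending like _2 or _b are one class to them, and where a whole thing is asked for, a point or a joint stands for the part that bears it (a point fixed in the world has none). Each returns a list of dicts, best first, with "score" (0 to 1); they miss things now and then, are a little off and sometimes report something else, mostly with a low value. They report only what shows in the picture. A call takes as long as a camera call.
- models.masks_of(camera, label): "region" (480x640 bool, what is visible of it) and "box" ([left, top, width, height] in pixels, round what is visible of it).
- models.spot_point(camera, label): "at" ([row, column] in pixels: a listed point, or the origin of a listed thing).
The state is a dict: "clock": time; "joints": joint angles; "qd": joint speeds; "effort": joint torques, N m; "tool_pos": TCP position; "eef_rot": TCP orientation; "ft_force": force on the tool from outside, world axes, zero at the start; "moment": the same for the moment, N m; "gripper_width": opening from 0.0 (shut) to 1.0 (fully open).
Only numpy, scipy, OpenCV 4.12 (cv2) and the standard library are available. Lean on these libraries where they do the work, as an engineer would, in place of code of your own. Each camera call takes 0.05 s, during which the arm holds its last target.

TASK

Run the shut fingertips once along the row of four vial stoppers, starting at the end where the rack has its flat tongue, and gently press each stopper fully home in turn. Stay on or just above the row until the last one is in, then move clear. Pick nothing up, leave the rack standing where it is and leave the things round it alone.

Things in the scene. Friction and masses are not known exactly. Their poses are not given: they have to be found in the camera images.
- rack: loose weighted grey vial rack, 2.4 kg, flat on the bench: base 196 x 64 mm, deck 36 mm high; four identical glass vials fixed in a straight row, 42 mm apart, mouths 60 mm above the bench. Origin at the centre of the underside, x along the row, z up. A flat tongue, 44 mm wide, 8 mm thick, sticks out on the bench at the -x end, 148 mm from the origin; that is the starting end, the other is plain
- rack_start (a point): centre of the tongue's round end, on its top face by a dark round mark, 126 mm from the rack's origin on the -x side; it marks the starting end: the row runs from here toward the rack's +x. (A tall fixed pipette stand fills the bench's right front corner, about x 0.27 to 0.48, y -0.47 to -0.71: an arm that starts beside it draws left and up first)
- stopper_1 (a joint): travel of stopper 1 down its vial's neck, m: 0 = standing fully proud, 0.005 = fully home with its flange on the vial's mouth; starts between 0 and 0.001. It moves straight down only, resists with about 1.5 N, has no spring and stays where it is left
- stopper_1_top (a point): top centre of stopper 1 (first from the tongue, x = -63 mm, y = 0 in the rack's frame): a grey domed stopper 30 mm across and 7 mm high (a cone-like dome that slopes about 25 degrees); the top is 72 mm above the bench when proud, 67 mm when home
- stopper_2 (a joint): travel of stopper 2 down its vial's neck, m: 0 = standing fully proud, 0.005 = fully home with its flange on the vial's mouth; starts between 0 and 0.001. It moves straight down only, resists with about 1.5 N, has no spring and stays where it is left
- stopper_2_top (a point): top centre of stopper 2 (second from the tongue, x = -21 mm, y = 0 in the rack's frame): a grey domed stopper 30 mm across and 7 mm high (a cone-like dome that slopes about 25 degrees); the top is 72 mm above the bench when proud, 67 mm when home
- stopper_3 (a joint): travel of stopper 3 down its vial's neck, m: 0 = standing fully proud, 0.005 = fully home with its flange on the vial's mouth; starts between 0 and 0.001. It moves straight down only, resists with about 1.5 N, has no spring and stays where it is left
- stopper_3_top (a point): top centre of stopper 3 (third from the tongue, x = 21 mm, y = 0 in the rack's frame): a grey domed stopper 30 mm across and 7 mm high (a cone-like dome that slopes about 25 degrees); the top is 72 mm above the bench when proud, 67 mm when home
- stopper_4 (a joint): travel of stopper 4 down its vial's neck, m: 0 = standing fully proud, 0.005 = fully home with its flange on the vial's mouth; starts between 0 and 0.001. It moves straight down only, resists with about 1.5 N, has no spring and stays where it is left
- stopper_4_top (a point): top centre of stopper 4 (last from the tongue, x = 63 mm, y = 0 in the rack's frame): a grey domed stopper 30 mm across and 7 mm high (a cone-like dome that slopes about 25 degrees); the top is 72 mm above the bench when proud, 67 mm when home
- marker_black: black marker pen lying along the row, 135 mm long, 14 mm high, about 80 mm to the rack's +y side; origin at the centre of its underside; bystander
- dropper_1: small white dropper bottle, 26 mm across, 70 mm high, standing about 90 mm to the rack's -y side; origin at the centre of its underside; bystander
- petri_1: petri dish, 59 mm across, 13 mm high, lying about 155 mm from the rack's origin beyond its plain (+x) end; origin at the centre of its underside; bystander

How it is judged (in metres and radians):
On the way, in this order (a step that is already met when the one before it is completed fails the run):
1. the first stopper from the tongue is pressed home (value of joint stopper_1 above 0.0033 m), for 0.1 s.
2. the second stopper from the tongue is pressed home (value of joint stopper_2 above 0.0033 m), for 0.1 s.
3. the third stopper from the tongue is pressed home (value of joint stopper_3 above 0.0033 m), for 0.1 s.
4. the last stopper from the tongue is pressed home (value of joint stopper_4 above 0.0033 m), for 0.1 s.
At the end, for the whole second after the job is handed in: all four stoppers are within 1.7 mm of fully home (joint above 0.0033 of 0.005 m); the rack stands flat and at rest within 30 mm of where it was; marker, dropper bottle and petri dish are within 30 mm of where they were (value of joint each of stopper_1, stopper_2, stopper_3, stopper_4 above 0.0033 m and distance of each of rack, marker_black, dropper_1, petri_1 from where it was at the start of the episode below 0.03 m and angle between rack's own z axis and vertical below 0.1 rad and height (world z) of rack below 0.008 m and linear speed of rack below 0.02 m/s); the robot touches nothing.
It fails at once if the rack is lifted (15 mm), tipped (0.2 rad) or shoved (40 mm) (height (world z) of rack above 0.015 m or angle between rack's own z axis and vertical above 0.2 rad or distance of rack from where it was at the start of the episode above 0.04 m).
It fails at once if the fingers press on the rack or its stoppers with more than 40 N (contact force between the fingers and rack above 40 N).
It fails at once if between the first stopper and the last the fingers leave the row (fingertips about 40 mm above the proud stoppers, or middle of the jaws 45 mm to the side) ((value of joint stopper_1 above 0.0033 m and value of joint any of stopper_2, stopper_3, stopper_4 below 0.0033 m) and (z of the grasp point in the frame of rack above 0.134 m or y of the grasp point in the frame of rack above 0.045 m or y of the grasp point in the frame of rack below -0.045 m)).
It fails at once if a bystander (marker, dropper bottle, petri dish) is lifted or pushed more than 30 mm (distance of any of marker_black, dropper_1, petri_1 from where it was at the start of the episode above 0.03 m).
It also fails if it takes over 38 s, if anything falls off the work surface, if the arm or the gripper's body presses on something with over 40 N, if the wrist force passes 120 N, or if a joint passes its speed limit or range.

## Working session

There is one attempt and no reset: what is moved stays moved. The work goes in short steps, each a Python script; the robot and the scene stay as the last script left them, time stands still between calls to the robot, and variables do not carry over. Pictures are saved under pics/ and viewed, and the job is handed in when it is done.

```bash
mkdir -p pics; ls; python3 - <<'E'
from station import arm, command_gripper, optics, models
import cv2,numpy as np
s=arm.get_state();print(s)
for c in ["scene","side","wrist"]:
    im=optics.camera(c);cv2.imwrite(f"pics/{c}0.png",im[:,:,::-1])
    print(c,optics.camera_model(c))
    for l in ["rack_start","stopper_1_top","rack","dropper_1","petri_1","marker_black"]:
        print(c,l,[(np.round(d["at"],1).tolist(),round(d["score"],2)) for d in models.spot_point(c,l)][:6])
print(arm.get_state()["clock"])
E
```

```text
pics
{'clock': 0.0, 'joints': array([ 0.03380705,  0.68997612, -0.19454521,  1.56633261,  0.15732275,
        0.90250449, -0.21511071]), 'qd': array([ 5.37430485e-05, -7.33687034e-04,  8.10835405e-04,  8.69187438e-04,
       -9.73713994e-04, -6.22919465e-05,  8.28175050e-04]), 'effort': array([ 3.38560185e-04, -5.27571630e+01, -1.26686912e+00, -1.53434461e+01,
       -5.26333472e-02,  6.56995355e-03,  1.65937727e-04]), 'tool_pos': array([ 6.24371381e+02, -4.29658229e-02,  2.37918783e+02]), 'eef_rot': array([ 7.07069906e-01,  7.07143067e-01, -6.89852486e-04, -5.96717123e-04]), 'ft_force': array([ 0.95966863,  0.16788173, -0.96311496]), 'moment': array([0.04455573, 0.00922398, 0.02168633]), 'gripper_width': 1.0011852634659144}
scene {'intrinsics': array([[561.07165104,   0.        , 318.89720256],
       [  0.        , 561.07165104, 245.39547738],
       [  0.        ,   0.        ,   1.        ]]), 'position': array([ 159.7994987 , -364.94356037,  705.1750586 ]), 'rotation': array([ 0.86435335, -0.35558666,  0.12939041, -0.33122431])}
scene rack_start [([317.3, 314.8], 0.8)]
scene sto
[... 968 characters left out ...]
), 'hand_eye': array([[ 4.06908943e-04, -9.64727273e-01, -2.63251064e-01,
         6.85361465e+01],
       [ 9.99999265e-01,  6.93200198e-04, -9.94641724e-04,
         2.04767657e-02],
       [ 1.14204369e-03, -2.63250466e-01,  9.64726846e-01,
        -1.45759152e+02],
       [ 0.00000000e+00,  0.00000000e+00,  0.00000000e+00,
         1.00000000e+00]])}
wrist rack_start [([220.9, 184.7], 0.66)]
wrist stopper_1_top [([184.6, 205.1], 0.75)]
wrist rack [([134.9, 266.3], 0.71)]
wrist dropper_1 [([215.3, 313.6], 0.72), ([181.9, 204.8], 0.31), ([219.1, 184.0], 0.16)]
wrist petri_1 [([35.0, 377.2], 0.68), ([86.0, 203.2], 0.33)]
wrist marker_black [([84.9, 203.0], 0.86), ([34.5, 380.8], 0.16)]
1.05
```

View pics/scene0.png

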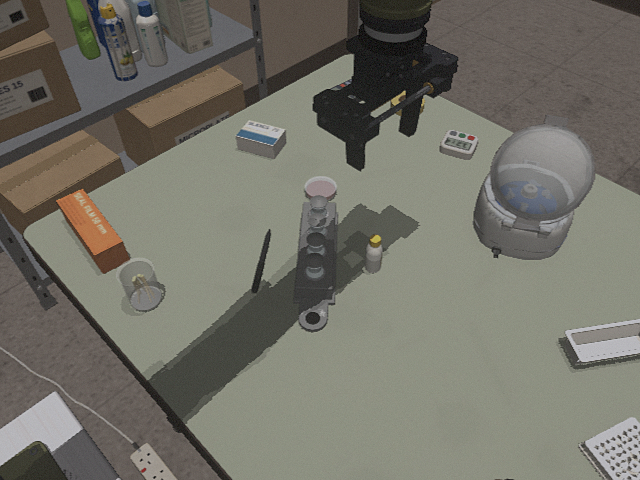

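View pics/side0.png

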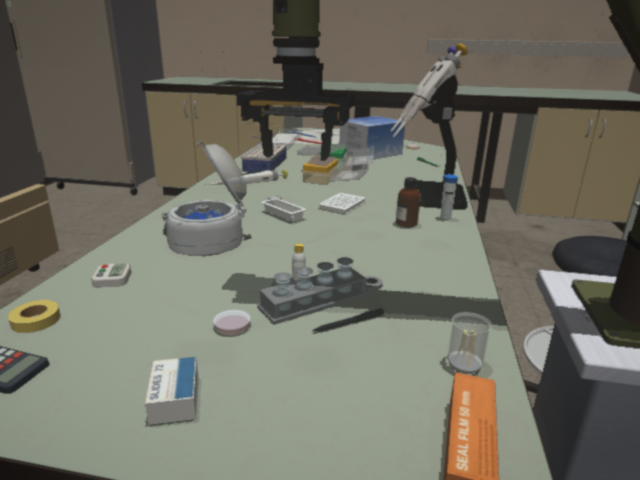

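View pics/wrist0.png

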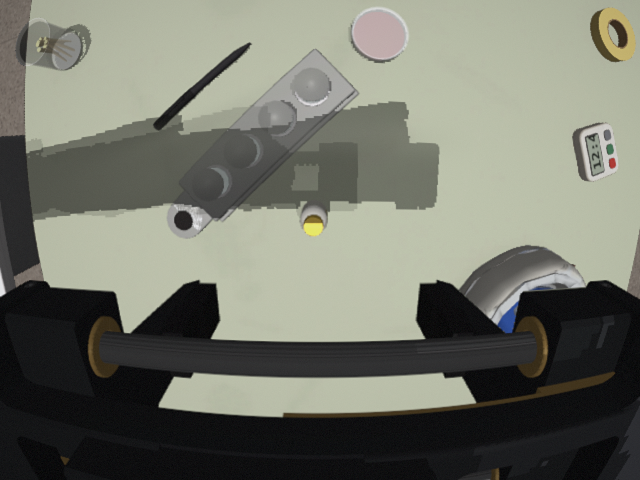

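The wrist view shows the rack lying diagonally, with its tongue mark at about (184,220) and domes at about (210,183), (242,152), (277,118) and (312,86). The petri dish is beyond the far end, the dropper is at (313,222) and the marker is at (200,85). The scene view has the tongue at (314,317), nearest the robot.

```bash
cat > h.py <<'E'
import numpy as np
from scipy.spatial.transform import Rotation as R
from scipy.optimize import least_squares
from station import arm, command_gripper, optics, models
def ray(cam,rc,st=None):
    m=optics.camera_model(cam);K=m["intrinsics"];r,c=rc
    u=np.array([(c-K[0,2])/K[0,0],(r-K[1,2])/K[1,1]])
    if cam=="wrist":
        t=np.linalg.norm(u);d=np.array([*(u/t*np.sin(t)),np.cos(t)])
        H=m["hand_eye"];Rt=R.from_quat(st["eef_rot"]).as_matrix()
        return st["tool_pos"]+Rt@H[:3,3],Rt@H[:3,:3]@d
    d=np.array([*u,1]);return m["position"],R.from_quat(m["rotation"]).as_matrix()@d
def at_z(cam,rc,z,st=None):
    o,d=ray(cam,rc,st);return (o+d*(z-o[2])/d[2])[:2]
# obs: list of (xy, rack-x)
def fit(obs):
    f=lambda p:np.concatenate([p[:2]+x*np.array([np.cos(p[2]),np.sin(p[2])])-q for q,x in obs])
    q=obs[-1][0]-obs[0][0]
    s=least_squares(f,[*np.mean([o[0] for o in obs],0),np.arctan2(q[1],q[0])])
    return s.x,f(s.x).reshape(-1,2)
E
python3 - <<'E'
from h import *
s=arm.get_state()
np.set_printoptions(precision=1,suppress=True)
W=dict(start=(220,183.5),s=[(183,210),(152,242),(118,277),(86,312)])
obs=[(at_z("wrist",W["start"],8,s),-126)]+[(at_z("wrist",p,71,s),x) for p,x in zip(W["s"],(-63,-21,21,63))]
for o in obs: print(o)
print(*fit(obs))
print("scene start",at_z("scene",(317.3,314.8),8),"side",at_z("side",(280.9,371.8),8))
for l in ["stopper_1_top"]:
  for c in ["wrist","scene","side"]:
    optics.camera(c)
    for d in models.masks_of(c,"rack")[:1]+models.spot_point(c,l): print(c,d.get("box",d.get("at")),d["score"])
print("dropper",at_z("wrist",(222,313),65,s),at_z("scene",(265.7,375.4),0),"petri",at_z("scene",(189.9,321.5),0),"mk",at_z("scene",(258,264),0))
print([at_z("scene",p,71) for p in [(257,315),(236,316),(202,318)]], [at_z("side",p,71) for p in [(262,345)]])
E
```

```text
(array([479.7, -10.4]), -126)
(array([531.3,  35.5]), -63)
(array([560.7,  61.4]), -21)
(array([590.9,  89.5]), 21)
(array([620.1, 116.5]), 63)
[575.3  75.4   0.7] [[ 2.1  1.3]
 [-2.8 -2.3]
 [-1.1 -0.1]
 [-0.1 -0.1]
 [ 1.9  1.1]]
scene start [483.4 -14.7] side [477.6  -8. ]
wrist [164.5, 49.0, 193.8, 188.5] 0.75
wrist [185.5, 208.2] 0.9
scene [292.0, 196.1, 46.8, 135.7] 0.75
scene [255.6, 315.4] 0.48
scene [255.0, 317.3] 0.17
side [256.1, 259.4, 123.6, 66.4] 0.89
side [254.5, 346.5] 0.49
dropper [620.8  -1. ] [627.2  -8. ] petri [692.6 183. ] mk [509.7 133. ]
[array([529.4,  30.6]), array([560. ,  59.9]), array([614.7, 111.4])] [array([522.7,  52.3])]
```

```bash
cat >> h.py <<'E'
def quat(yaw):
    # tool z down, tool x along the row, y across
    c,s=np.cos(yaw),np.sin(yaw)
    return R.from_matrix(np.array([[c,s,0],[s,-c,0],[0,0,-1]])).as_quat()
E
python3 - <<'E'
from h import *
import cv2
command_gripper(0.0)
yaw=0.745;C=np.array([575.3,75.4]);u=np.array([np.cos(yaw),np.sin(yaw)])
p=C-70*u
arm.goto([*p,160],quat(yaw))
s=arm.get_state();print(s["clock"],s["tool_pos"],s["joints"],s["gripper_width"],s["ft_force"])
im=optics.camera("wrist");cv2.imwrite("pics/w1.png",im[:,:,::-1])
for l in ["rack_start","stopper_1_top","rack"]:
    print(l,[(np.round(d["at"],1).tolist(),round(d["score"],2)) for d in models.spot_point("wrist",l)])
E
```

```text
3.5417 [525.236541    28.1059091  160.47915025] [-0.14720835  0.67674222  0.00988252  1.9480847  -0.0124718   0.51464148
 -0.95234795] 0.006290293510188348 [ 0.14800074 -0.02133298 -0.20789914]
rack_start [([292.0, 314.1], 0.96), ([176.9, 312.4], 0.43)]
stopper_1_top [([43.5, 310.7], 0.66), ([240.2, 312.1], 0.58)]
rack [([144.8, 315.8], 0.57)]
```

View pics/w1.png

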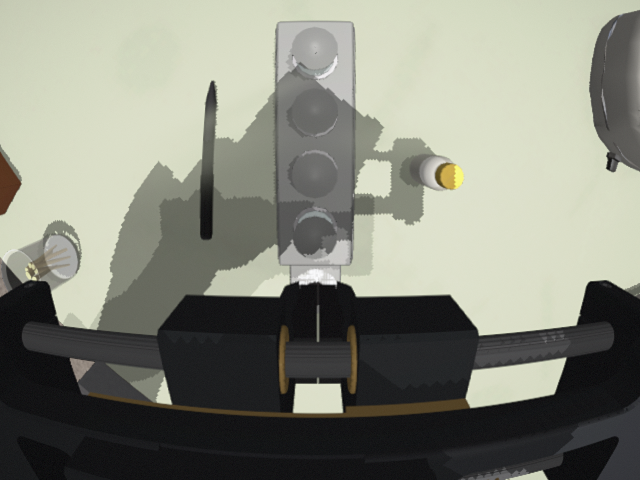

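The row runs straight up the picture. The domes are at about (315,235), (313,173), (313,113) and (314,48), and the shut fingertips are at about (318,285). I'll fit circles to the domes on a crop.

```bash
python3 - <<'E'
from h import *
import cv2
im=cv2.imread("pics/w1.png")
c=im[10:290,255:375]
c=cv2.convertScaleAbs(c,alpha=1.6,beta=10)
c=cv2.resize(c,None,fx=2.1,fy=2.1,interpolation=cv2.INTER_CUBIC)
c=cv2.resize(im[150:290,255:375],None,fx=4,fy=4,interpolation=cv2.INTER_CUBIC)
d=cv2.resize(im[10:150,255:375],None,fx=2.66,fy=4,interpolation=cv2.INTER_CUBIC)
d=cv2.resize(im[10:150,255:335+40],None,fx=4,fy=4,interpolation=cv2.INTER_CUBIC)
o=np.hstack([c,d]);o=cv2.convertScaleAbs(o,alpha=1.5,beta=10)
cv2.imwrite("pics/z1.png",cv2.resize(o,(800,466)))
s=arm.get_state();np.set_printoptions(precision=1,suppress=True)
for zz in (68,71):
  obs=[(at_z("wrist",p,zz,s),x) for p,x in zip([(235,315),(173.5,313),(113.5,313),(48,314)],(-63,-21,21,63))]
  p,r=fit(obs);print(zz,p[:2],p[2].round(3),r.tolist())
E
```

```text
68 [573.2  76.4] 0.75 [[-2.0867660767920597, -1.2627946571916553], [-0.38396813763563387, -1.1275575694296123], [1.9898788623153223, 1.3529615655899931], [0.4808553521121439, 1.0373906610315657]]
71 [573.2  76.3] 0.75 [[-2.640778296544795, -1.7871193760685316], [-0.5725604064843992, -1.2934400765262382], [2.1582618565375924, 1.5160075194520175], [1.0550768464916018, 1.5645519331427522]]
```

View pics/z1.png

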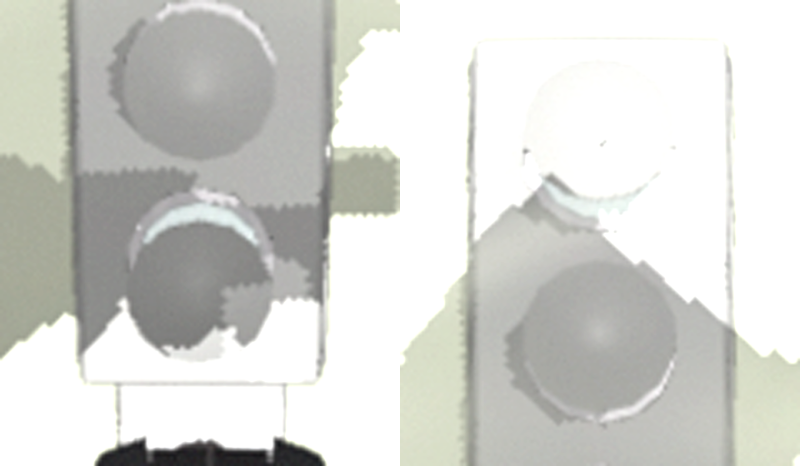

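```bash
python3 - <<'E'
from h import *
s=arm.get_state();np.set_printoptions(precision=1,suppress=True)
for zz in (65,68,):
  obs=[(at_z("wrist",p,zz,s),x) for p,x in zip([(237,315),(174.6,315),(110,315),(49,315)],(-63,-21,21,63))]
  p,r=fit(obs);print(zz,p[:2],p[2].round(3),r.tolist())
  u=np.array([np.cos(p[2]),np.sin(p[2])])
  for x in (-63,-21,21,63): print(p[:2]+x*u)
E
```

```text
65 [573.6  75.7] 0.745 [[-0.2623622543286501, -0.26348027961110887], [-0.16052126798570043, -0.1263692809675021], [-0.20846562085841924, -0.1711496458320596], [0.6313491431726561, 0.5609992064117364]]
[527.3  33. ]
[558.2  61.5]
[589.   89.9]
[619.9 118.4]
68 [573.6  75.7] 0.745 [[-0.8346376738443269, -0.7910373016409054], [-0.35037166870756664, -0.3017426163610537], [-0.014029483921717656, 0.007921235088005574], [1.1990388264737248, 1.0848586964818878]]
[527.3  33. ]
[558.2  61.5]
[589.1  89.9]
[619.9 118.4]
```

```bash
cat >> h.py <<'E'
YAW=0.745;C0=np.array([573.6,75.7]);U=np.array([np.cos(YAW),np.sin(YAW)])
def press(x,f=8):
    p=C0+x*U
    arm.movel([*p,86],frame=quat(YAW),max_speed=80)
    arm.wait(0.2)
    s=arm.get_state();print("hover",s["tool_pos"].round(1),s["ft_force"].round(1),round(s["clock"],2))
    hit=arm.movel([*p,62.5],max_speed=14,until_force=f)
    s=arm.get_state();print("down",hit,s["tool_pos"].round(1),s["ft_force"].round(1))
    arm.wait(0.2)
    s=arm.get_state();print("held",s["tool_pos"].round(2),s["ft_force"].round(1),round(s["clock"],2))
E
python3 - <<'E'
from h import *
press(-63)
E
```

```text
hover [527.5  33.   86.4] [-0.5 -0.3  0.5] 5.02
down True [527.3  33.   66.6] [-0.9 -0.6  6.8]
held [527.32  32.96  66.62] [-1.4 -0.   6.7] 6.49
```

Contact stopped the press at z 66.6, which agrees with the 67 mm home height. I'll do the rest the same way, rising to 86 mm between stoppers.

```bash
python3 - <<'E'
from h import *
import cv2
def up(x): arm.movel([*(C0+x*U),86],max_speed=60)
up(-63)
press(-21); up(-21)
im=optics.camera("side");cv2.imwrite("pics/s2.png",im[200:360,200:420,::-1].repeat(3,0).repeat(3,1))
im=optics.camera("wrist");cv2.imwrite("pics/w2.png",im[:,:,::-1])
E
```

```text
hover [557.7  60.9  86. ] [ 0.5  0.5 -0.3] 7.85
down True [558.2  61.4  66.6] [0.  0.3 7.9]
held [558.19  61.47  66.65] [ 0.3 -0.3  6.1] 9.32
```

View pics/s2.png

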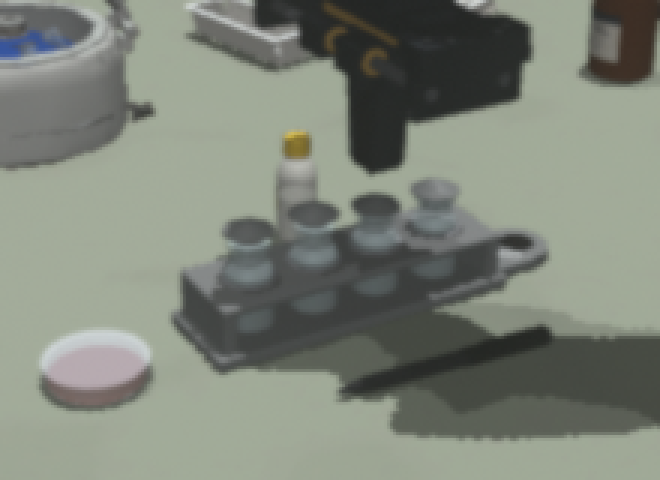

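View pics/w2.png

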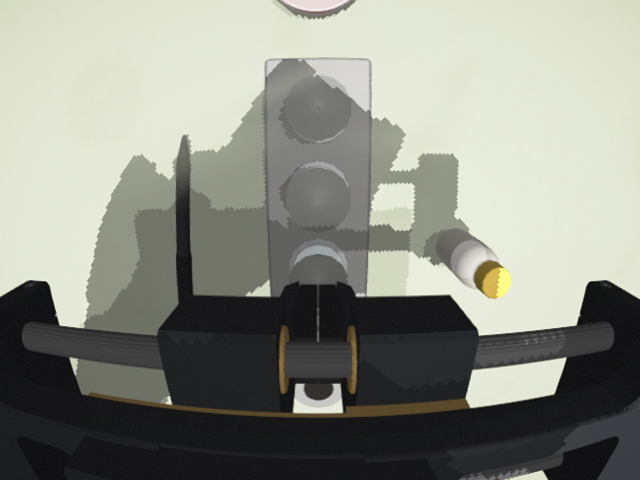

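In the side view the fingertip is above stopper 2. The first two stoppers sit low on their vials and the rack hasn't moved. In the wrist view the next domes, at (317,195) and (318,108), are in line with the finger seam at x 318.

```bash
python3 - <<'E'
from h import *
import cv2
def up(x,z=86): arm.movel([*(C0+x*U),z],max_speed=60)
press(21); up(21)
press(63); up(63)
up(63,220)
p=C0-70*U
arm.movel([*(C0+10*U),220]);
im=optics.camera("side");cv2.imwrite("pics/s3.png",im[200:360,200:420,::-1].repeat(3,0).repeat(3,1))
arm.movel([*p,160])
s=arm.get_state();print(s["clock"],s["tool_pos"])
im=optics.camera("wrist");cv2.imwrite("pics/w3.png",im[:,:,::-1])
E
```

```text
hover [588.6  89.3  86. ] [0.6 0.1 0.1] 10.78
down True [589.1  89.9  66.7] [-0.9 -0.2  6.3]
held [589.07  89.93  66.68] [-0.7 -0.   5.1] 12.26
hover [619.6 117.8  86. ] [0.7 0.4 0.1] 13.62
down True [619.9 118.4  66.7] [-0.4 -0.2  5.6]
held [619.98 118.41  66.72] [-0.8 -0.5  5.6] 15.09
19.325 [523.48569771  29.20856872 160.34637996]
```

View pics/s3.png

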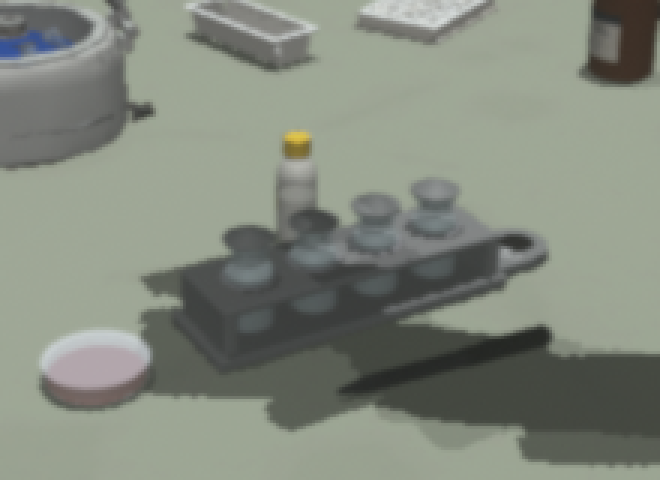

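View pics/w3.png

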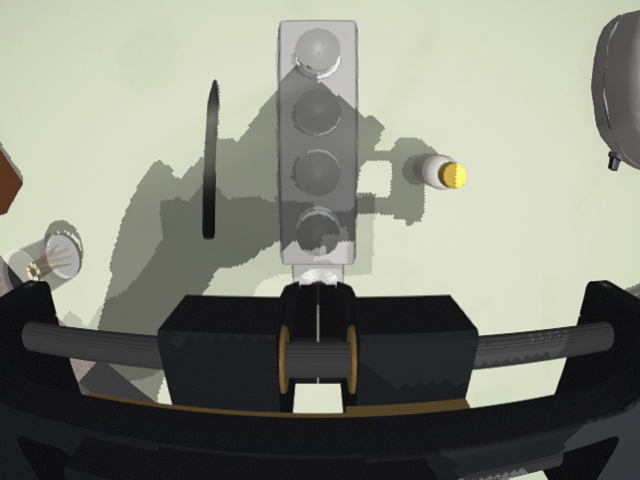

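All four stoppers are seated in both views. The rack, marker and dropper are where they were, and the petri dish hasn't moved in the side view. The arm is clear, so I'm handing in.

```bash
python3 - <<'E'
from h import *
s=arm.get_state();arm.movel([*s["tool_pos"][:2],230]);arm.wait(0.3)
s=arm.get_state();print(s["clock"],s["tool_pos"],s["ft_force"])
arm.finish_job()
E
```

```text
20.2917 [523.1699614   29.32749981 229.27305204] [-0.11131155  0.20281033 -0.28245017]
the job is handed in; nothing more can be done
```

I pressed all four stoppers home in one pass with the shut fingertips, starting at the tongue end, and handed the job in at about 20.3 s. The hand-in reports no verdict.

- **Presses:** each press stopped on contact at fingertip height 66.6–66.7 mm, against a home height of 67 mm. Force readings after contact were 5–8 N, well under the 40 N limit. Between stoppers the fingertips rose only to 86 mm, so they stayed just above the row.
- **Last pictures:** the wrist and side views show all four stoppers low on their vials. The rack, marker and dropper are where they were, and so is the petri dish, which shows only in the side view. These positions were judged by eye.
- **At hand-in:** the arm was clear at 229 mm with near-zero tool force.
- **Disagreements:** early position estimates from the different cameras differed by up to about 20 mm for stopper 1, where I had read the side-view point by eye. I relied on the close wrist-camera fit, which agreed to within about 1 mm. No check failed.

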